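# Scoop drainage pebbles into a sample pot

## Robot

A 6-joint arm with a two-finger parallel gripper is mounted at the origin on the work surface. World frame = base frame: x ahead of the robot, y to its left, z up, the work surface at z = 0. Lengths are in mm, angles in rad, forces in N, time in s.
With the tool pointing down it reaches from about 300 to 775 mm from the base axis. Payload 14.6 kg.
Tool frame: the origin (TCP) lies on the centre line of the jaws, within the pads' length; the fingertips stand 8 mm ahead of it and the grasp point (between the pads) lies 11 mm behind it; z points along the fingers, y is the direction in which the jaws open and shut (so a half turn about z gives the same grasp; the last joint's range is limited). The gripper opens to 94 mm and grips with 3 to 60 N. Pads are 16 mm wide; open, the fingers measure 119 mm over their backs; the gripper's body (75 mm by 177 mm) begins 78 mm behind the grasp point.
Start: joints at [-1.331, 0.3, 1.521, -0, 1.321, -0.067], TCP at [166.098, -524.309, 181.046] pointing down, gripper open.
Joint ranges: [-3.03, 3.03], [-0.79, 2.21], [0.23, 2.52], [-1.04, 4.18], [0, 3.07], [-2.55, 2.55]. Speed limits (rad/s): [2.22, 2.22, 2.57, 3.14, 3.14, 3.14].

## Interface

Orientations are given as [roll, pitch, yaw] about the fixed x, y, z axes, in that order (R = Rz(yaw) Ry(pitch) Rx(roll)).
In Python, from cell import read_state, cams, manip gives the robot as it stands.
- The arm moves only by the shell command python3 -m handwheel 'ROWS' [OPENING] [FORCE]. ROWS is JSON, a list of rows, each a list of 4 numbers: the shift along the tool's x, y, z in m, then the turn about the tool's z in degrees. In form: [[dx, dy, dz, turn], ...]. A call has 1 to 5 rows; each row is the pose to reach, as a shift and turn from the pose measured when the call began, along the tool's axes at that moment; what a row does not reach only later rows make up. A row lasts 1/8 s, in which the tool goes at most 62.5 mm and 10.7 degrees, less where a joint would pass 70% of its speed; a pose out of reach is approached as far as the arm can. A call with a gripper value outside its range is refused whole. OPENING is the closure, from 0 (fully open) to 1 (shut), set as the call begins (- or left out, the last holds). The fingers move at their own pace and stop on an object; FORCE is the grip in N (left out, the last holds). Time passes only in rows, so rows that repeat a pose let the fingers close. It gives the time, the measured TCP pose, the force and the opening at its end, in the units of the state.
- read_state(): the state, without advancing time (a new reading comes with each control period).
- cams.camera(name): name is "scene" or "top"; returns the picture (480x640x3 uint8, red, green, blue); there is no depth.
- cams.get_calibration(name): a dict with "vertical_fov" (degrees; the focal length in pixels is half the picture's height over the tangent of half this angle, whatever the lens; pixels are square), "cx", "cy" (the principal point, pixels), "R" (3x3) and "t" (3): a world point X has camera coordinates R X + t. Camera axes: x right, y down, z forward; pixel columns grow to the right and rows downward; lengths in mm; the calibration is good to about 2 mm. A picture is of the moment at which its call begins. get_calibration takes no time and is no camera call.
- manip.sign_off(): hands the job in, once; it reports no verdict.
The state is a dict: "clock": time; "joints": joint angles; "qd": joint speeds; "effort": joint torques, N m; "eef_pos": TCP position; "eef_rot": TCP orientation; "wrist_force": force on the tool from outside, world axes, zero at the start; "moment": the same for the moment, N m; "finger_gap": finger opening in mm.
Only numpy, scipy, OpenCV 4.12 (cv2) and the standard library are available. Lean on these libraries where they do the work, as an engineer would, in place of code of your own. Each camera call takes 0.05 s, during which the arm holds its last target. There are 200 camera calls.

## Task

Take the scoop and use it to put at least three of the clay pebbles from the steel tray into the empty white pot, without touching the pebbles with the gripper. Leave the pot standing upright and stand the scoop flat on the open bench again, let go; do not disturb the tumbler, bottle or meter.

Things in the scene. Friction and masses are not known exactly. Their poses are not given: they have to be found in the camera images.
- scoop: aluminium scoop, 0.25 kg, origin under the centre of its pan, x to its open nose, z up. Pan 100 long (x) by 100 wide; floor 2 thick, front edge square; side and back walls 2.5 thick, up to z = 38, no front wall. Stands flat on the bench at the start, nose roughly to the robot's left (+y)
- scoop_grip (a point): middle of the scoop's black handle bar, 83 straight above the scoop's origin; same axes. The bar lies above the pan along x, 92 long, 20 wide (y), 26 tall (scoop z 70 to 96): grip it across y. A post at the back wall (scoop x -50 to -42) and a 6 mm wire arch at scoop x = +36 carry it
- tray: steel tray fixed to the bench, origin under its centre; outer 126 (x) by 280 (y) by 48 high, walls 5 thick, floor top 8 above the bench, 116 wide, from y -135 to +110; upright walls, but the +y end slopes outward, 35 deg off upright, to y +138 at the rim. Pebbles lie at y -15 to +105; the -y end is empty. The scoop fits in nose to +y with 8 to spare each side; no pebble passes there
- pot: white plastic pot, loose, 0.35 kg, origin under its centre, z up; 100 high, tapered, outer radius 64 at the foot and 84 at the rim, mouth inner radius about 79, floor 5 thick, wall 4
- pot_in (a point): middle of the hollow of the pot, on its axis, 45 above its underside
- pebble0: one of six identical terracotta clay pebbles, a knobbly rounded disc 30 across and 23 thick, 15 g, origin at its centre, lying flat (own z up) on the tray floor at the start (centre 19.5 above the bench); smooth, slides and rolls easily on the metal
- pebble1: one of six identical terracotta clay pebbles, a knobbly rounded disc 30 across and 23 thick, 15 g, origin at its centre, lying flat (own z up) on the tray floor at the start (centre 19.5 above the bench); smooth, slides and rolls easily on the metal
- pebble2: one of six identical terracotta clay pebbles, a knobbly rounded disc 30 across and 23 thick, 15 g, origin at its centre, lying flat (own z up) on the tray floor at the start (centre 19.5 above the bench); smooth, slides and rolls easily on the metal
- pebble3: one of six identical terracotta clay pebbles, a knobbly rounded disc 30 across and 23 thick, 15 g, origin at its centre, lying flat (own z up) on the tray floor at the start (centre 19.5 above the bench); smooth, slides and rolls easily on the metal
- pebble4: one of six identical terracotta clay pebbles, a knobbly rounded disc 30 across and 23 thick, 15 g, origin at its centre, lying flat (own z up) on the tray floor at the start (centre 19.5 above the bench); smooth, slides and rolls easily on the metal
- pebble5: one of six identical terracotta clay pebbles, a knobbly rounded disc 30 across and 23 thick, 15 g, origin at its centre, lying flat (own z up) on the tray floor at the start (centre 19.5 above the bench); smooth, slides and rolls easily on the metal
- tumbler: copper-coloured tumbler standing at one side of the bench, 78 across, 120 high, origin under its centre; a bystander
- bottle: white bottle standing at the other side of the bench, 66 across, 130 high, origin under its centre; a bystander
- meter: white and grey hand-held meter lying flat between tray and pot, 36 by 145 by 26 high, origin on its underside, length along its y; a bystander
Things that resemble listed ones, but are neither listed nor needed, are in the scene too. What is shaped like the pebble1 but green is not meant. Leave any yellow look-alike of the pebble3 alone.

How it is judged (in metres and radians):
On the way:
1. the scoop is lifted clear (its floor more than 70 mm above the bench) with at least one pebble riding in its pan (height (world z) of scoop above 0.07 m and distance between any of pebble0, pebble1, pebble2, pebble3, pebble4, pebble5 and scoop below 0.075 m), for 0.2 s.
At the end, for the whole second after the job is handed in: At least three of the six pebbles lie in the pot (centre within 70 mm of the middle of its hollow); the pot stands on the bench (tilt under 0.1 rad); the scoop is still, flat on the bench itself, not in the tray (under 5 mm above it, tilt under 0.1 rad) ((distance between each of pebble0, pebble1, pebble2 and pot_in below 0.07 m or distance between each of pebble0, pebble1, pebble3 and pot_in below 0.07 m or distance between each of pebble0, pebble1, pebble4 and pot_in below 0.07 m or distance between each of pebble0, pebble1, pebble5 and pot_in below 0.07 m or distance between each of pebble0, pebble2, pebble3 and pot_in below 0.07 m or distance between each of pebble0, pebble2, pebble4 and pot_in below 0.07 m or distance between each of pebble0, pebble2, pebble5 and pot_in below 0.07 m or distance between each of pebble0, pebble3, pebble4 and pot_in below 0.07 m or distance between each of pebble0, pebble3, pebble5 and pot_in below 0.07 m or distance between each of pebble0, pebble4, pebble5 and pot_in below 0.07 m or distance between each of pebble1, pebble2, pebble3 and pot_in below 0.07 m or distance between each of pebble1, pebble2, pebble4 and pot_in below 0.07 m or distance between each of pebble1, pebble2, pebble5 and pot_in below 0.07 m or distance between each of pebble1, pebble3, pebble4 and pot_in below 0.07 m or distance between each of pebble1, pebble3, pebble5 and pot_in below 0.07 m or distance between each of pebble1, pebble4, pebble5 and pot_in below 0.07 m or distance between each of pebble2, pebble3, pebble4 and pot_in below 0.07 m or distance between each of pebble2, pebble3, pebble5 and pot_in below 0.07 m or distance between each of pebble2, pebble4, pebble5 and pot_in below 0.07 m or distance between each of pebble3, pebble4, pebble5 and pot_in below 0.07 m) and angle between each of pot, scoop's own z axis and vertical below 0.1 rad and height (world z) of pot below 0.004 m and height (world z) of scoop below 0.005 m and linear speed of scoop below 0.02 m/s); the robot touches nothing.
It fails at once if the gripper's fingers touch a pebble (contact force between the fingers and pebble0 above 0.5 N or contact force between the fingers and pebble1 above 0.5 N or contact force between the fingers and pebble2 above 0.5 N or contact force between the fingers and pebble3 above 0.5 N or contact force between the fingers and pebble4 above 0.5 N or contact force between the fingers and pebble5 above 0.5 N).
It fails at once if the tumbler, bottle or meter is moved more than 30 mm (distance of any of tumbler, bottle, meter from where it was at the start of the episode above 0.03 m).
It also fails if it takes over 61 s, if anything falls off the work surface, if the arm or the gripper's body presses on something with over 40 N, if the wrist force passes 120 N, or if a joint passes its speed limit or range.

## Working session

There is one attempt and no reset: what is moved stays moved. The work goes in short steps, Python scripts to look and compute and a shell command to move; the robot and the scene stay as the last step left them, time stands still between calls to the robot, and variables do not carry over. Pictures are saved under pics/ and viewed, about 8 in all and at most 12, crops included, and the job is handed in when it is done.

```bash
ls; mkdir -p pics
cat > h.py <<'E'
import numpy as np,cv2
from cell import read_state,cams,manip
def snap(name,fn,crop=None,s=1):
    im=cams.camera(name)[:,:,::-1]
    if crop: a,b,c,d=crop; im=im[b:d,a:c]
    if s!=1: im=cv2.resize(im,None,fx=s,fy=s,interpolation=cv2.INTER_CUBIC)
    cv2.imwrite('pics/'+fn,im)
def ray(name,u,v,z):
    k=cams.get_calibration(name);f=240/np.tan(np.radians(k['vertical_fov']/2))
    R=np.array(k['R']);t=np.array(k['t'])
    d=R.T@np.array([(u-k['cx'])/f,(v-k['cy'])/f,1]);o=-R.T@t
    return o+d*(z-o[2])/d[2]
def proj(name,X):
    k=cams.get_calibration(name);f=240/np.tan(np.radians(k['vertical_fov']/2))
    c=np.array(k['R'])@np.array(X)+np.array(k['t']);return k['cx']+f*c[0]/c[2],k['cy']+f*c[1]/c[2]
E
python3 - <<'E'
from h import *
snap('top','a.png');snap('scene','b.png')
for n in('top','scene'):print(cams.get_calibration(n))
print(read_state())
E
```

```text
pics
{'vertical_fov': 57.30831604101963, 'cx': 324.46073519935754, 'cy': 237.9803102512059, 'R': array([[-3.94911141e-04, -9.99968391e-01,  7.94104297e-03],
       [-9.94027457e-01, -4.74062389e-04, -1.09129232e-01],
       [ 1.09129547e-01, -7.93671110e-03, -9.93995850e-01]]), 't': array([ -8.42422619, 574.02343489, 793.90511059])}
{'vertical_fov': 44.27506614952823, 'cx': 335.39009526807877, 'cy': 242.9135264883538, 'R': array([[ 0.54283144,  0.83982562, -0.00519181],
       [ 0.60225677, -0.39356961, -0.69454283],
       [-0.58533821,  0.37389288, -0.71943262]]), 't': array([-317.06350859, -289.23275407, 1645.63922979])}
{'clock': 0.1, 'joints': array([-1.33059358e+00,  3.00380991e-01,  1.52151873e+00,  2.43288016e-05,
        1.32071121e+00, -6.65775515e-02]), 'qd': array([ 2.49974634e-03, -1.07860100e-03, -8.85651402e-04,  1.89055288e-04,
       -2.17075936e-03,  3.33971102e-05]), 'effort': array([ 2.62324866e-03, -5.32645583e+01, -3.53284228e+01,  7.10226805e-02,
        2.34808191e-02, -6.68615644e-05]), 'eef_pos': array([ 166.04790327, -524.06014338,  180.56214741]), 'eef_rot': array([-3.14057820e+00, -9.12581863e-05,  3.06774215e-01]), 'wrist_force': array([-1.45402426,  0.54789438,  0.72724833]), 'moment': array([-0.00037372, -0.00214007,  0.02313384]), 'finger_gap': 94.2821255148563}
```

View pics/a.png

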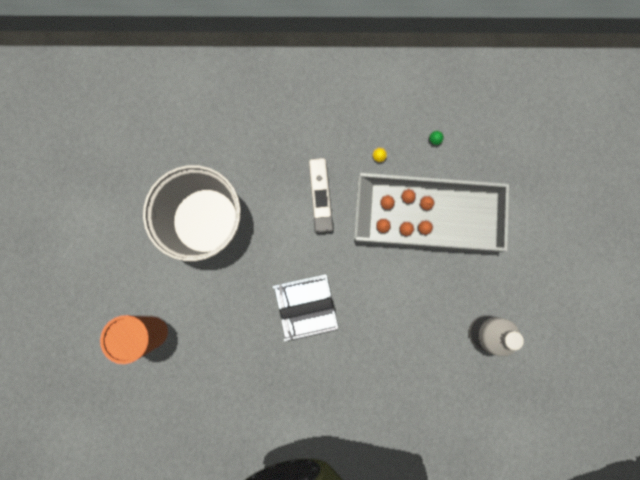

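View pics/b.png

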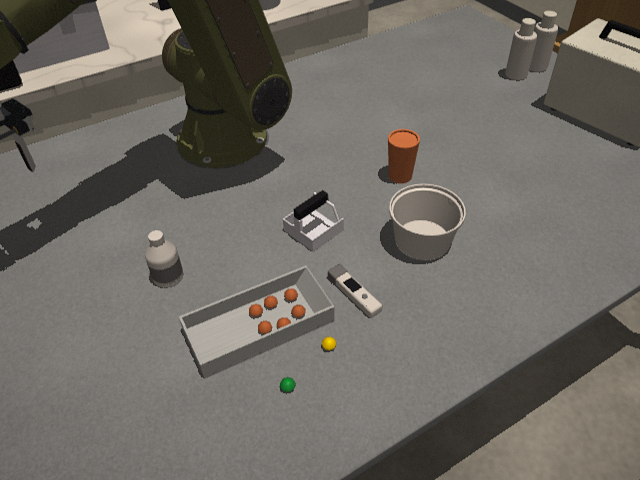

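```bash
python3 -c "
import cv2
a=cv2.imread('pics/a.png')[148:346,265:515]
cv2.imwrite('pics/a2.png',cv2.resize(a,None,fx=3,fy=3,interpolation=cv2.INTER_CUBIC))"
```

```text
(no output)
```

View pics/a2.png

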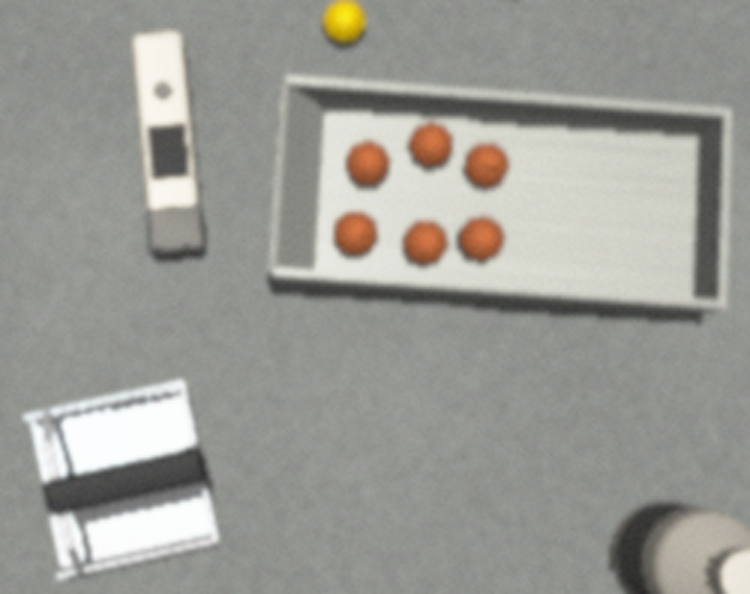

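Run:
```python
from h import *
def c(u,v,z): return ray('top',(u+.5)/3+264.5,(v+.5)/3+147.5,z)
T=[c(*p,48) for p in((288,75),(731,108),(722,308),(271,283))]
print('tray',np.round(T)); 
for i in range(4):print(np.linalg.norm(T[i]-T[(i+1)%4]))
ey=(T[0]+T[3]-T[1]-T[2]);ey/=np.linalg.norm(ey);print('ydir deg',np.degrees(np.arctan2(ey[1],ey[0])))
ctr=(T[1]+T[2])/2+ey*140; print('ctr',ctr)   # -y end at -140
S=[c(*p,38) for p in((26,413),(60,577),(217,542),(184,380))]
print('scoop',np.round(S),sum(S)/4)
ex=S[0]+S[1]-S[2]-S[3];print('xdir',np.degrees(np.arctan2(ex[1],ex[0])),np.linalg.norm(ex)/2,np.linalg.norm(S[0]-S[1]))
b=[c(*p,96) for p in((43,488),(50,511),(210,480),(200,451))];ex=b[0]+b[1]-b[2]-b[3]
print('bar',sum(b)/4,np.degrees(np.arctan2(ex[1],ex[0])),np.linalg.norm(ex)/2)
for u,v in((144,214),(240,214),(192,166),(192,262)):print('pot',ray('top',u,v,100))
ex=np.array([-ey[1],ey[0],0])*-1
for u,v in((368,164),(431,145),(487,165),(355,233),(425,242),(481,240)):
  p=c(u,v,22)-ctr;print(np.round([p@ex,p@ey]))
print('tumbler',ray('top',125,340,120),'bottle',ray('top',513,341,130))
for u,v in((134,34),(183,32),(205,248),(152,252)):print('meter',c(u,v,26))
```

```text
tray [[ 695.  -76.   48.]
 [ 675. -353.   48.]
 [ 549. -341.   48.]
 [ 565.  -64.   48.]]
277.34108504464916
125.74441734260486
277.3268979046239
131.04314542198827
ydir deg 86.28730158536663
ctr [ 621.16042385 -207.33946365   48.        ]
scoop [[486.  86.  38.]
 [387.  64.  38.]
 [408. -31.  38.]
 [506. -11.  38.]] [446.4295346   26.87473259  38.        ]
xdir 102.02029663580647 98.21825942226437 101.11607847921778
bar [446.28609006  22.48768151  96.        ] 101.94518418865441 91.74221617289017
pot [608.00874611 303.77163493 100.        ]
pot [608.16076145 138.24263585 100.        ]
pot [693.06973692 223.83667714 100.        ]
pot [525.12203448 218.38824772 100.        ]
[18. 79.]
[33. 40.]
[22.  3.]
[-27.  86.]
[-30.  41.]
[-27.   5.]
tumbler [396.96607446 317.28836725 120.        ] bottle [ 395.72780864 -312.49490626  130.        ]
meter [727.89642932  20.67998062  26.        ]
meter [729.27849814 -10.8337459   26.        ]
meter [589.21253725 -24.63833948  26.        ]
meter [586.64601109   8.84149808  26.        ]
```

```bash
cat > go.py <<'E'
import sys,numpy as np
from cell import read_state
from scipy.spatial.transform import Rotation as Ro
s=read_state();p=np.array(s['eef_pos']);R=Ro.from_euler('xyz',s['eef_rot']).as_matrix()
t=list(map(float,sys.argv[1:5]))
d=R.T@(np.array(t[:3])-p);yaw=np.degrees(s['eef_rot'][2])
print('t',s['clock'],'pos',p.round(1),'yaw',round(yaw,2),'gap',round(s['finger_gap'],1),'F',np.round(s['wrist_force'],1),'-> shift m',(d/1000).round(4),'turn',round(yaw-t[3],1))
E
python3 -m handwheel '[[0.04,-0.038,0,-9],[0.085,-0.08,0,-18],[0.13,-0.122,0,-27],[0.172,-0.163,0,-36],[0.215,-0.203,0,-45]]' 0 60
python3 go.py 453.3 -7.3 150 102
```

```text
clock: 0.72
eef_pos: [310.1, -263.8, 180.7]
eef_rot: [-3.141, -0.001, 1.097]
wrist_force: [1.1, -1.5, 0.3]
finger_gap: 93.8
t 0.725 pos [ 310.1 -263.8  180.7] yaw 62.86 gap 93.8 F [ 1.1 -1.5  0.3] -> shift m [0.2936 0.0104 0.0309] turn -39.1
```

```bash
python3 -m handwheel '[[0.06,0.002,0.006,-9],[0.12,0.004,0.012,-18],[0.18,0.006,0.02,-27],[0.24,0.008,0.025,-36],[0.2936,0.0104,0.0309,-39.1]]' 0 60
python3 -m handwheel '[[0,0,0,0],[0,0,0,0]]'
python3 go.py 453.3 -7.3 72 102
python3 -c "
from h import *
snap('top','c.png',(250,240,390,345),5)
print(((np.array(proj('top',(453.3,-7.3,96)))-(250,240)))*5)"
```

```text
clock: 1.35
eef_pos: [453.9, -5.2, 149.8]
eef_rot: [3.142, -0.001, 1.783]
wrist_force: [0.8, -0.4, 0.5]
finger_gap: 93.9
clock: 1.6
eef_pos: [453.6, -5.4, 149.6]
eef_rot: [-3.141, -0.001, 1.783]
wrist_force: [0.2, -0.3, 0.0]
finger_gap: 93.7
t 1.6 pos [453.6  -5.4 149.6] yaw 102.18 gap 93.7 F [ 0.2 -0.3  0. ] -> shift m [-0.0019 -0.0006  0.0776] turn 0.2
[370.71501727 321.52510499]
```

View pics/c.png

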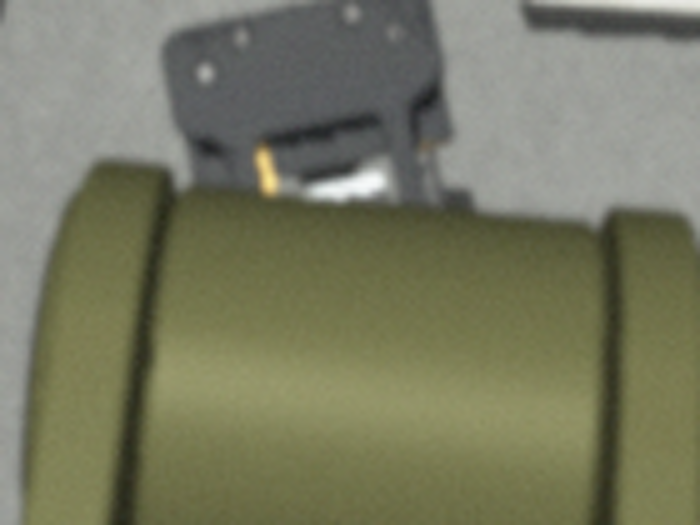

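The wrist hides the scoop from the top camera; at about (265,170) only a finger edge shows. The pose is consistent with the measurement, so I descend and grip.

```bash
python3 -m handwheel '[[-0.002,0,0.025,0],[-0.002,-0.0006,0.05,0],[-0.002,-0.0006,0.07,0],[-0.002,-0.0006,0.0776,0],[-0.002,-0.0006,0.0776,0]]' 0 60
python3 -m handwheel '[[0,0,0,0],[0,0,0,0],[0,0,0,0],[0,0,0,0],[0,0,0,0]]' 1 60
python3 -m handwheel '[[0,0,0,0],[0,0,0,0]]'
python3 go.py 453.3 -7.3 72 102
python3 -c "
from h import *
snap('scene','d.png',(230,150,400,280),4.5)"
```

```text
clock: 2.28
eef_pos: [453.3, -8.5, 72.5]
eef_rot: [-3.141, -0.001, 1.781]
wrist_force: [0.2, 0.6, -0.3]
finger_gap: 93.9
clock: 2.9
eef_pos: [453.3, -8.5, 72.5]
eef_rot: [-3.141, -0.001, 1.781]
wrist_force: [-0.5, 0.2, 0.5]
finger_gap: 47.5
clock: 3.15
eef_pos: [453.3, -8.5, 72.5]
eef_rot: [-3.141, -0.001, 1.781]
wrist_force: [-0.4, 0.4, 0.8]
finger_gap: 27.2
t 3.15 pos [453.3  -8.5  72.5] yaw 102.06 gap 27.2 F [-0.4  0.4  0.8] -> shift m [0.0011 0.0003 0.0005] turn 0.1
```

View pics/d.png

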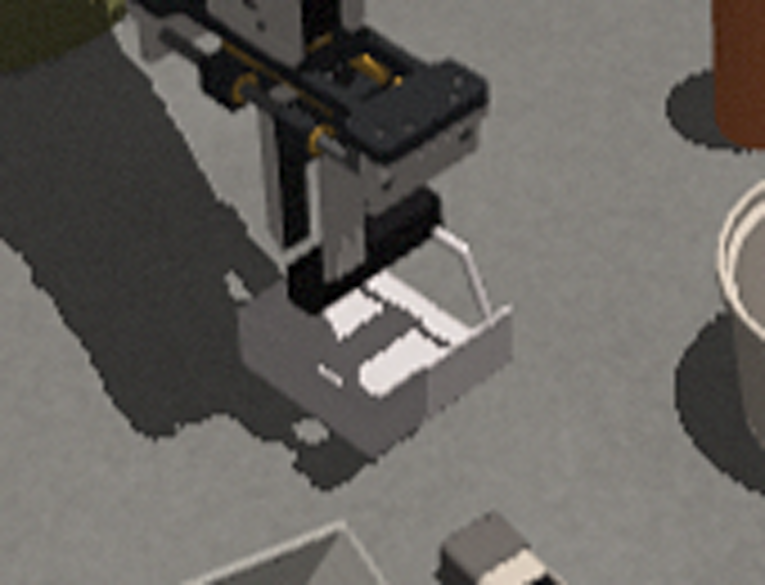

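```bash
python3 -m handwheel '[[0,0,0,0],[0,0,0,0],[0,0,0,0]]'
python3 -m handwheel '[[0,0,-0.02,0],[0,0,-0.05,0],[0,0,-0.08,0],[0,0,-0.09,0],[0,0,-0.09,0]]'
python3 go.py 613.9 -320.1 160 86.3
```

```text
clock: 3.58
eef_pos: [453.3, -8.5, 72.5]
eef_rot: [-3.141, -0.001, 1.781]
wrist_force: [-0.1, 0.4, -0.0]
finger_gap: 0.5
clock: 4.2
eef_pos: [453.3, -8.6, 162.2]
eef_rot: [-3.142, -0.001, 1.781]
wrist_force: [-0.4, -0.8, -0.9]
finger_gap: 0.3
t 4.2 pos [453.3  -8.6 162.2] yaw 102.05 gap 0.3 F [-0.4 -0.8 -0.9] -> shift m [-0.3382  0.092   0.0019] turn 15.8
```

```bash
python3 -c "
from h import *
snap('scene','e.png',(230,130,400,270),4.5)"
```

```text
(no output)
```

View pics/e.png

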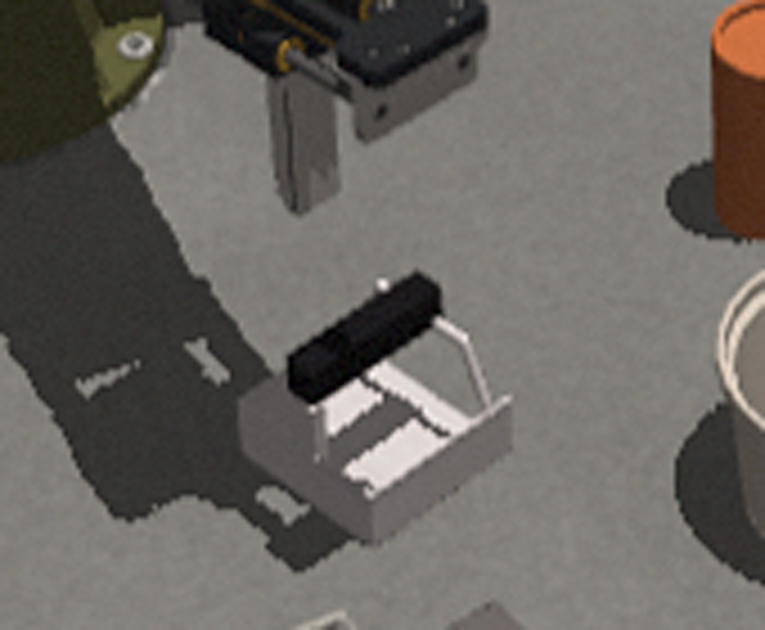

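```bash
python3 -c "
from h import *
f=lambda X:(np.array(proj('scene',X))-(230,130))*4.5
print('tip',f((453.3,-8.6,154)))
o=np.array((446.3,25,0));a=np.radians(102);ex=np.array((np.cos(a),np.sin(a),0));ey=np.array((-ex[1],ex[0],0))
for x in(46,-46):
  for y in(10,-10):
    print('bar',x,y,f(o+x*ex+y*ey+(0,0,96)),f(o+x*ex+y*ey+(0,0,70)))
print('corner',f(o-50*ex-50*ey+(0,0,38)),f(o-50*ex-50*ey))
print(read_state()['finger_gap'])
"
```

```text
tip [308.59382645 256.94639216]
bar 46 10 [417.7853372  261.69015606] [418.81735013 300.02566764]
bar 46 -10 [445.28103929 279.94029428] [445.94262487 318.30373143]
bar -46 10 [283.4533625  348.55827313] [286.41535451 386.96481456]
bar -46 -10 [310.87476135 368.10189143] [313.46927303 406.51945924]
corner [365.12564557 496.41268699] [367.73392015 548.75767263]
0.6030126845156459
```

```bash
python3 -c "
from h import *
f=lambda X:(np.array(proj('scene',X))-(230,150))*4.5
for s in(1,-1):
  for dx in (8,-8):
    for z in (64.5,94.5): print(s,dx,z,f((453.3+s*14*.978-.208*dx,-8.5+s*14*.208+.978*dx,z)))
print(read_state()['joints'])
"
```

```text
1 8 64.5 [348.43527278 308.81059509]
1 8 94.5 [346.03957229 264.65389141]
1 -8 64.5 [324.89353572 324.58290683]
1 -8 94.5 [322.09209107 280.42316029]
-1 8 64.5 [310.64003961 281.83928801]
-1 8 94.5 [307.65148291 237.70494004]
-1 -8 64.5 [287.12179409 297.29009396]
-1 -8 94.5 [283.72863913 253.14757988]
[-1.00255838e-01  1.02001996e-01  1.80573790e+00  7.79443636e-04
  1.23528326e+00 -3.10869361e-01]
```

```bash
python3 -m handwheel '[[0,0,0,0],[0,0,0,0],[0,0,0,0],[0,0,0,0],[0,0,0,0]]' 0 60
python3 -m handwheel '[[0,0,0,0],[0,0,0,0],[0,0,0,0],[0,0,0,0]]'
python3 -c "
from h import *
snap('scene','f.png',(230,110,400,250),4.5)
f=lambda X:(np.array(proj('scene',X))-(230,110))*4.5
for s in(1,-1):
  for dx in (8,-8): print(s,dx,f((453.3+s*47*.978-.208*dx,-8.5+s*47*.208+.978*dx,154)))
"
```

```text
clock: 4.88
eef_pos: [453.0, -8.5, 161.6]
eef_rot: [-3.14, -0.001, 1.781]
wrist_force: [0.1, 0.4, -0.3]
finger_gap: 47.0
clock: 5.38
eef_pos: [453.0, -8.5, 161.6]
eef_rot: [-3.14, -0.001, 1.781]
wrist_force: [-1.3, 0.1, 0.3]
finger_gap: 87.0
1 8 [388.8716045  385.02792666]
1 -8 [364.05096363 401.17441888]
-1 8 [255.81905023 294.8477917 ]
-1 -8 [231.08906069 309.86328173]
```

View pics/f.png

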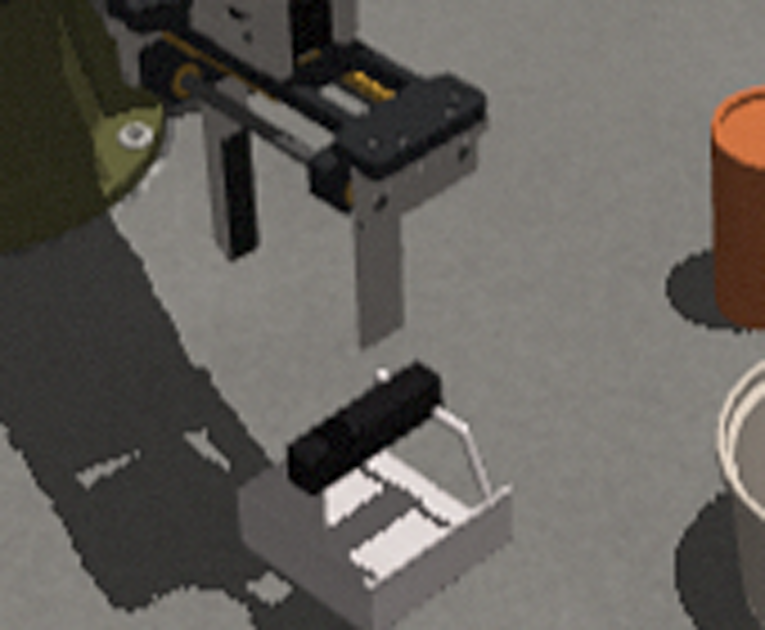

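The picture shows the fingertips near (362,348) and (235,262). The projected positions from the reported TCP are about 50 px lower, so the real fingers are about 33 mm higher than reported. That agrees with the jaws closing just above the bar, so I go about 33 mm lower.

```bash
python3 -m handwheel '[[0,0,0.04,0],[0,0,0.08,0],[0,0,0.105,0],[0,0,0.12,0],[0,0,0.12,0]]' 0 60
python3 -m handwheel '[[0,0,0,0],[0,0,0,0],[0,0,0,0],[0,0,0,0],[0,0,0,0]]' 1 60
python3 -m handwheel '[[0,0,0,0],[0,0,0,0],[0,0,0,0],[0,0,0,0],[0,0,0,0]]'
python3 go.py 613.9 -320.1 127 86.3
```

```text
clock: 6.05
eef_pos: [452.6, -8.4, 41.2]
eef_rot: [-3.139, -0.002, 1.781]
wrist_force: [-0.1, -0.1, 0.9]
finger_gap: 94.0
clock: 6.68
eef_pos: [452.6, -8.4, 41.3]
eef_rot: [-3.139, -0.001, 1.781]
wrist_force: [0.8, 0.0, -0.0]
finger_gap: 47.6
clock: 7.3
eef_pos: [452.7, -8.4, 41.3]
eef_rot: [-3.14, -0.001, 1.781]
wrist_force: [1.5, -0.9, -1.3]
finger_gap: 19.8
t 7.3 pos [452.7  -8.4  41.3] yaw 102.05 gap 19.8 F [ 1.5 -0.9 -1.3] -> shift m [-0.3383  0.0924 -0.0864] turn 15.8
```

```bash
python3 -m handwheel '[[0,0,-0.02,0],[0,0,-0.05,0],[0,0,-0.08,0],[0,0,-0.095,0],[0,0,-0.095,0]]'
python3 go.py 613.9 -320.1 136 86.3
python3 -c "
from h import *
snap('scene','g.png',(230,110,400,250),4)"
```

```text
clock: 7.92
eef_pos: [453.1, -8.5, 136.4]
eef_rot: [-3.14, -0.001, 1.781]
wrist_force: [0.2, 0.1, -3.2]
finger_gap: 19.8
t 7.925 pos [453.1  -8.5 136.4] yaw 102.05 gap 19.8 F [ 0.2  0.1 -3.2] -> shift m [-3.383e-01  9.220e-02 -1.000e-04] turn 15.8
```

View pics/g.png

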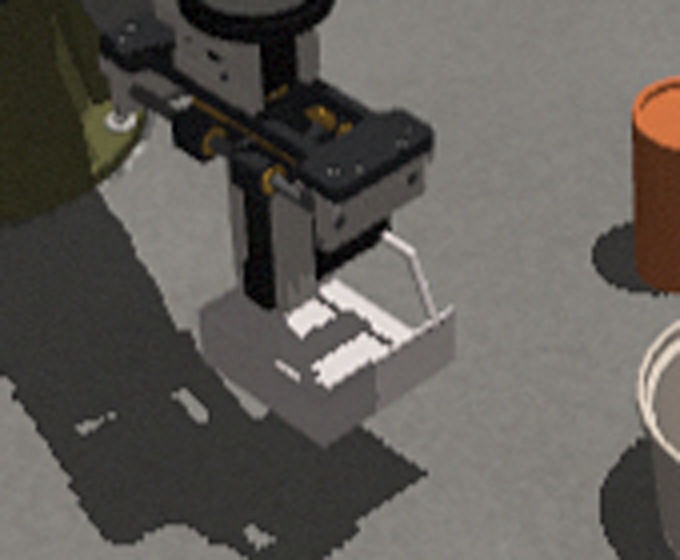

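```bash
python3 -c "
from h import *
o=np.array((446.3,25,95));a=np.radians(102);ex=np.array((np.cos(a),np.sin(a),0));ey=np.array((-ex[1],ex[0],0))
f=lambda X:(np.array(proj('scene',X))-(230,110))*4
print(f(o-50*ex-50*ey),f(o+50*ex-50*ey+(0,0,38)),f(o-50*ex-50*ey+(0,0,38)))"
python3 -m handwheel '[[-0.03,0.008,0,2],[-0.065,0.018,0,4],[-0.1,0.027,0,6],[-0.135,0.037,0,8],[-0.17,0.046,0,9]]'
python3 go.py 613.9 -320.1 136 86.3
```

```text
[320.8921974  447.72494065] [451.04946318 308.34306551] [318.31590931 396.02188605]
clock: 8.6
eef_pos: [533.0, -166.0, 133.3]
eef_rot: [-3.136, -0.002, 1.623]
wrist_force: [1.5, 1.2, -2.1]
finger_gap: 19.8
t 8.6 pos [ 533.  -166.   133.3] yaw 93.0 gap 19.8 F [ 1.5  1.2 -2.1] -> shift m [-0.1581  0.0727 -0.0034] turn 6.7
```

```bash
python3 -m handwheel '[[-0.035,0.016,0,2],[-0.07,0.032,-0.001,3],[-0.105,0.048,-0.002,5],[-0.14,0.064,-0.003,6],[-0.158,0.0727,-0.0034,6.7]]'
python3 -m handwheel '[[0,0,0,0],[0,0,0,0]]'
python3 go.py 613.9 -320.1 60 86.3
python3 -c "
from h import *
o=np.array((621.2,-207.3,0));a=np.radians(86.29);ey=np.array((np.cos(a),np.sin(a),0));ex=np.array((ey[1],-ey[0],0))
import cv2
im=cams.camera('scene')[:,:,::-1][220:400,150:350];im=cv2.resize(im,None,fx=3.5,fy=3.5,interpolation=cv2.INTER_CUBIC)
f=lambda X:tuple(int(v) for v in (np.array(proj('scene',X))-(150,220))*3.5)
for x in(-63,63):
  for y in(-140,138): cv2.circle(im,f(o+x*ex+y*ey+(0,0,48)),4,(255,0,255),1)
p=read_state()['eef_pos'];s=p*1.0;s[2]-=41.3;s=s+34*ey
for x in(-50,50):
  for y in(-50,50): cv2.circle(im,f(s+x*ex+y*ey+(0,0,38)),4,(0,255,0),1)
cv2.imwrite('pics/i.png',im)"
```

```text
clock: 9.22
eef_pos: [613.6, -321.4, 133.2]
eef_rot: [-3.133, -0.003, 1.505]
wrist_force: [-0.8, -0.4, -3.2]
finger_gap: 19.7
clock: 9.48
eef_pos: [613.0, -320.5, 131.6]
eef_rot: [-3.131, -0.004, 1.505]
wrist_force: [-0.2, -0.2, -2.1]
finger_gap: 19.5
t 9.475 pos [ 613.  -320.5  131.6] yaw 86.25 gap 19.5 F [-0.2 -0.2 -2.1] -> shift m [0.0002 0.0016 0.0716] turn -0.1
```

View pics/i.png

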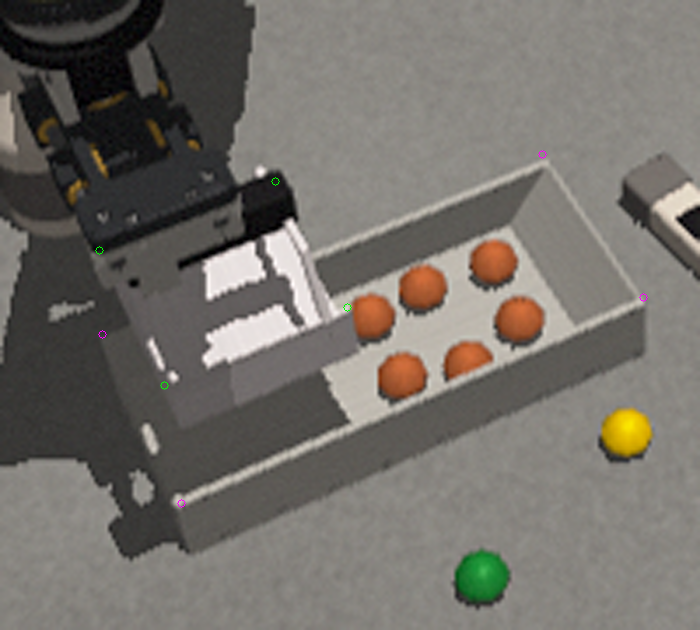

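The scoop is level above the empty tray end, with its wall corners at (172,378) and (357,300), within a few mm of prediction. All six pebbles are ahead of its nose. Lowering.

```bash
python3 -m handwheel '[[0,0.001,0.02,0],[0,0.0016,0.04,0],[0,0.0016,0.06,0],[0,0.0016,0.072,0],[0,0.0016,0.075,0]]'
python3 -m handwheel '[[0,0,0.003,0],[0,0,0.004,0],[0,0,0.006,0]]'
python3 go.py 613.9 -320.1 49.3 86.3
```

```text
clock: 10.15
eef_pos: [613.8, -320.1, 56.2]
eef_rot: [-3.131, -0.004, 1.505]
wrist_force: [-1.1, 0.1, -2.5]
finger_gap: 19.9
clock: 10.52
eef_pos: [614.0, -320.2, 50.7]
eef_rot: [-3.132, -0.004, 1.505]
wrist_force: [-0.1, 0.2, -2.0]
finger_gap: 19.7
t 10.525 pos [ 614.  -320.2   50.7] yaw 86.26 gap 19.7 F [-0.1  0.2 -2. ] -> shift m [ 0.0001 -0.0001  0.0014] turn -0.0
```

```bash
for i in 1 2; do python3 -m handwheel '[[0,0,0.0012,0],[0,0,0.0015,0]]' | egrep 'pos|force'; done
python3 go.py 613.9 -320.1 49.3 86.3
```

```text
eef_pos: [614.1, -320.3, 49.7]
wrist_force: [-1.6, 0.5, 1.9]
eef_pos: [614.6, -320.6, 49.6]
wrist_force: [-3.9, 1.1, 8.1]
t 11.025 pos [ 614.6 -320.6   49.6] yaw 86.26 gap 19.6 F [-3.9  1.1  8.1] -> shift m [ 0.0004 -0.0008  0.0003] turn -0.0
```

```bash
python3 -m handwheel '[[0.01,0,0,0],[0.022,0,0,0],[0.034,0,0,0],[0.046,0,0,0],[0.055,0,0,0]]' | egrep 'pos|force'
python3 go.py 621.0 -210.0 49.5 86.3
python3 -c "
from h import *
import scipy.ndimage as nd
im=cams.camera('scene').astype(int);m=(im[...,0]>130)&(im[...,1]<110)&(im[...,2]<80);m[:220]=0
l,n=nd.label(m)
o=np.array((621.2,-207.3,0));a=np.radians(86.29);ey=np.array((np.cos(a),np.sin(a),0));ex=np.array((ey[1],-ey[0],0))
for i in range(1,n+1):
  v,u=np.nonzero(l==i)
  if len(u)>15:
    p=ray('scene',u.mean(),v.mean(),21)-o;print(len(u),np.round([p@ex,p@ey]))
"
```

```text
eef_pos: [618.3, -264.7, 49.7]
wrist_force: [0.5, -1.1, 0.0]
t 11.65 pos [ 618.3 -264.7   49.7] yaw 86.29 gap 19.7 F [ 0.5 -1.1  0. ] -> shift m [ 0.0547 -0.0008  0.0003] turn -0.0
102 [-26.  88.]
155 [-29.  52.]
109 [20. 79.]
88 [19. 36.]
55 [34. 56.]
```

```bash
python3 -m handwheel '[[0.01,-0.0003,0.001,0],[0.02,-0.0005,0.001,0],[0.03,-0.0006,0.001,0],[0.04,-0.0008,0.001,0],[0.048,-0.0008,0.001,0]]' | egrep 'pos|force'
python3 -m handwheel '[[0.007,0,0,0],[0.013,0,0,0],[0.019,0,0,0],[0.025,0,0,0]]' | egrep 'pos|force'
python3 go.py 622.7 -183.4 49.5 86.3
cat > pb.py <<'E'
from h import *
import scipy.ndimage as nd
im=cams.camera('scene').astype(int);m=(im[...,0]>110)&(im[...,1]<.6*im[...,0])&(im[...,2]<.5*im[...,0]);m[:220]=0
l,n=nd.label(m)
o=np.array((621.2,-207.3,0));a=np.radians(86.29);ey=np.array((np.cos(a),np.sin(a),0));ex=np.array((ey[1],-ey[0],0))
for i in range(1,n+1):
  v,u=np.nonzero(l==i)
  if len(u)>15:
    p=ray('scene',u.mean(),v.mean(),21)-o;print(len(u),np.round([u.mean(),v.mean()]),np.round([p@ex,p@ey]))
E
python3 pb.py
```

```text
eef_pos: [621.1, -215.5, 49.5]
wrist_force: [-0.9, -3.3, 5.3]
eef_pos: [622.7, -191.6, 49.9]
wrist_force: [0.5, -10.6, 3.1]
t 12.825 pos [ 622.7 -191.6   49.9] yaw 86.26 gap 19.2 F [  0.5 -10.6   3.1] -> shift m [ 0.0082 -0.0005  0.0004] turn -0.0
81 [298. 294.] [-18.  96.]
179 [314. 301.] [ 15. 117.]
21 [286. 294.] [-28.  75.]
22 [303. 306.] [16. 92.]
24 [299. 310.] [20. 80.]
```

```bash
python3 -c "
from h import *
snap('scene','j.png',(240,225,360,345),5)"
```

```text
(no output)
```

View pics/j.png

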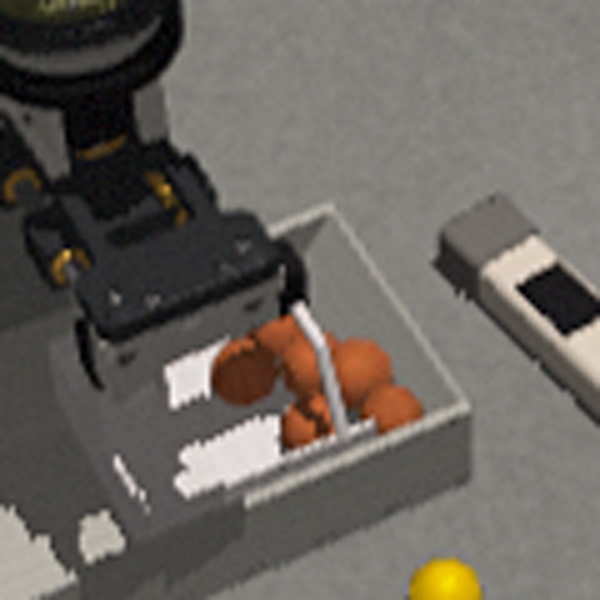

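```bash
python3 -m handwheel '[[0.003,0,0,0],[0.005,0,0,0],[0.007,0,0,0],[0.009,0,0,0],[0.01,0,0,0]]' | egrep 'pos|force'
python3 go.py 622.7 -183.4 49.5 86.3;python3 pb.py
```

```text
eef_pos: [623.6, -184.4, 50.9]
wrist_force: [-3.7, -21.3, 9.2]
t 13.55 pos [ 623.6 -184.4   50.9] yaw 86.22 gap 19.9 F [ -3.7 -21.3   9.2] -> shift m [ 0.0009 -0.001   0.0014] turn -0.1
84 [301. 293.] [-17. 103.]
25 [288. 293.] [-30.  79.]
161 [316. 299.] [ 14. 124.]
43 [302. 309.] [20. 86.]
```

```bash
python3 -m handwheel '[[-0.001,0,-0.005,0],[-0.001,0,-0.013,0],[-0.001,0,-0.023,0],[-0.001,0,-0.035,0],[-0.001,0,-0.045,0]]' | egrep 'pos|force'
python3 -m handwheel '[[0,0,-0.012,0],[0,0,-0.025,0],[0,0,-0.038,0],[0,0,-0.05,0],[0,0,-0.055,0]]' | egrep 'pos|force'
python3 -m handwheel '[[0,0,0,0],[0,0,0,0]]' | egrep 'pos|force'
python3 go.py 607 196 160 90;python3 pb.py
python3 -c "
from h import *
snap('scene','k.png',(230,180,370,320),4.2)"
```

```text
eef_pos: [623.9, -185.0, 97.0]
wrist_force: [-0.5, -0.0, -3.4]
eef_pos: [624.3, -184.9, 153.0]
wrist_force: [0.3, 0.2, -3.4]
eef_pos: [624.1, -184.8, 152.5]
wrist_force: [0.7, 0.3, -4.2]
t 15.1 pos [ 624.1 -184.8  152.5] yaw 86.23 gap 19.4 F [ 0.7  0.3 -4.2] -> shift m [ 0.3788 -0.0422 -0.009 ] turn -3.8
82 [296. 256.] [-116.  142.]
16 [286. 260.] [-117.  118.]
42 [300. 276.] [-61. 123.]
```

View pics/k.png

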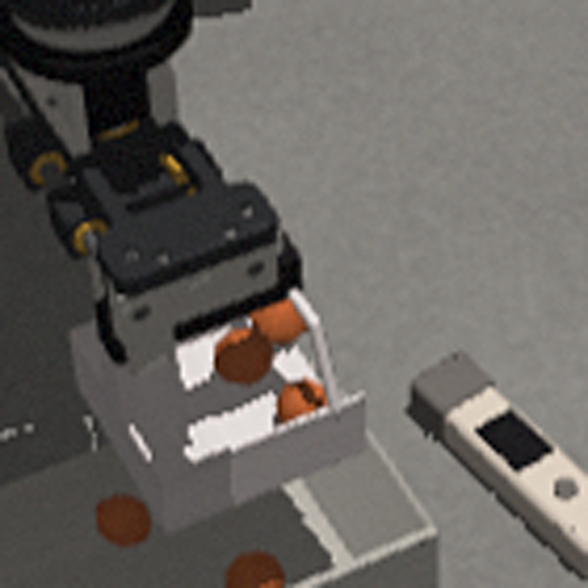

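Three pebbles are clearly in the pan at (243,355), (280,322) and (302,400), two are left in the tray, and the sixth is hidden. I carry the scoop gently to the pot.

```bash
for i in 1; do
python3 -m handwheel '[[0.006,-0.001,-0.001,0],[0.02,-0.002,-0.003,0],[0.038,-0.004,-0.005,0],[0.055,-0.006,-0.008,0],[0.064,-0.007,-0.01,0]]' | egrep 'pos|force'
python3 -m handwheel '[[0.008,-0.001,0,0],[0.024,-0.003,0,0],[0.044,-0.005,0,0],[0.062,-0.007,0,0],[0.072,-0.008,0,0]]' | egrep 'pos|force'
python3 -m handwheel '[[0.008,-0.001,0,0],[0.024,-0.003,0,0],[0.044,-0.005,0,0],[0.062,-0.007,0,0],[0.072,-0.008,0,0]]' | egrep 'pos|force'
done
python3 go.py 607 196 162 86.3;python3 pb.py
```

```text
eef_pos: [621.5, -118.9, 162.7]
wrist_force: [-0.9, 0.1, -3.6]
eef_pos: [618.1, -45.0, 162.4]
wrist_force: [0.9, 0.2, -3.4]
eef_pos: [614.6, 28.8, 162.2]
wrist_force: [0.4, -0.8, -2.4]
t 17.075 pos [614.6  28.8 162.2] yaw 86.41 gap 19.6 F [ 0.4 -0.8 -2.4] -> shift m [ 0.1664 -0.018  -0.0005] turn 0.1
58 [376. 276.] [ 20. 265.]
118 [256. 306.] [-32.   7.]
104 [297. 313.] [26. 72.]
45 [267. 330.] [35.  2.]
```

```bash
python3 -m handwheel '[[0.007,-0.001,0,0],[0.02,-0.002,0,0],[0.035,-0.004,0,0],[0.048,-0.005,0,0],[0.056,-0.006,0,0]]' | egrep 'pos|force'
python3 -m handwheel '[[0.007,-0.001,0,0],[0.02,-0.002,0,0],[0.035,-0.004,0,0],[0.048,-0.005,0,0],[0.056,-0.006,0,0]]' | egrep 'pos|force'
python3 -m handwheel '[[0.007,-0.001,0,0],[0.02,-0.002,0,0],[0.035,-0.004,0,0],[0.046,-0.005,0,0],[0.052,-0.005,0,0]]' | egrep 'pos|force'
python3 go.py 607 196 155 86.3;python3 pb.py
```

```text
eef_pos: [612.0, 86.8, 161.9]
wrist_force: [0.8, 0.1, -3.2]
eef_pos: [609.4, 144.1, 161.7]
wrist_force: [-0.2, -0.3, -2.3]
eef_pos: [607.5, 197.2, 161.4]
wrist_force: [-0.1, 0.0, -4.1]
t 19.0 pos [607.5 197.2 161.4] yaw 86.54 gap 20.0 F [-0.1  0.  -4.1] -> shift m [-0.0012 -0.0004  0.0064] turn 0.2
101 [373. 278.] [ 21. 257.]
116 [256. 306.] [-32.   7.]
103 [297. 313.] [26. 72.]
45 [267. 330.] [35.  2.]
```

```bash
sed -i 's/m\[:220\]=0/m[:100]=0/;s/len(u)>15/len(u)>5/' pb.py; python3 pb.py; python3 -c "
from h import *
p=read_state()['eef_pos'];print(proj('scene',(p[0]+2,p[1]+34,p[2]-41+14)),proj('scene',(p[0]+4,p[1]+84,p[2]-41+14)))
print(ray('scene',373,278,11)) 
im=cams.camera('top');c=[int(round(v)) for v in proj('top',ray('scene',373,278,11))];print(c)
for v in range(c[1]-12,c[1]+13,3):print([tuple(int(q) for q in im[v,u]) for u in range(c[0]-12,c[0]+13,4)])"
```

```text
303 [399. 140.] [-363.  578.]
71 [441. 179.] [-175.  578.]
16 [432. 183.] [-172.  550.]
100 [373. 278.] [ 21. 257.]
116 [256. 306.] [-32.   7.]
104 [297. 313.] [26. 72.]
45 [267. 330.] [35.  2.]
(np.float64(430.89535702703125), np.float64(193.867344122347)) (np.float64(449.2118910146277), np.float64(186.12147592155543))
[653.02619441  52.30123613  11.        ]
[293, 199]
[(176, 179, 174), (178, 182, 176), (177, 180, 175), (178, 180, 176), (178, 181, 175), (174, 175, 171), (174, 178, 172)]
[(175, 178, 172), (179, 180, 176), (177, 180, 173), (173, 170, 163), (179, 182, 176), (181, 181, 176), (175, 177, 172)]
[(178, 183, 175), (179, 180, 174), (198, 145, 120), (212, 131, 90), (182, 150, 134), (176, 178, 174), (177, 179, 174)]
[(178, 181, 174), (182, 172, 160), (228, 133, 80), (237, 141, 86), (195, 113, 71), (179, 181, 172), (175, 174, 171)]
[(179, 181, 175), (184, 156, 144), (228, 130, 80), (235, 140, 84), (189, 108, 66), (163, 160, 152), (178, 181, 176)]
[(183, 186, 180), (182, 170, 161), (201, 113, 69), (208, 118, 73), (176, 99, 62), (146, 148, 142), (183, 188, 180)]
[(182, 185, 179), (180, 183, 177), (151, 103, 81), (159, 93, 59), (119, 89, 75), (166, 167, 163), (183, 185, 180)]
[(181, 183, 177), (183, 187, 180), (164, 167, 160), (150, 149, 144), (143, 144, 140), (183, 187, 180), (186, 188, 182)]
[(182, 183, 178), (182, 186, 178), (179, 182, 177), (185, 188, 182), (185, 186, 180), (181, 183, 177), (185, 188, 183)]
```

```bash
python3 -m handwheel '[[0,0,0.003,0],[0,0,0.006,0],[0,0,0.008,0],[0,0,0.008,0]]' | egrep 'pos'
cat > df.py <<'E'
import sys;from h import *
im=cams.camera('scene').astype(int);f='/tmp/last.npy'
import os
if os.path.exists(f):
  d=abs(im-np.load(f)).sum(2)>60;v,u=np.nonzero(d);print('diff',len(u),u.mean().round() if len(u) else '',v.mean().round() if len(u) else '')
np.save(f,im)
E
python3 df.py
for i in 1; do
python3 -m handwheel '[[0,0,0,0],[0,0,0,0],[0,0,0,0]]' 1 25 | egrep 'force|gap'; python3 df.py
python3 -m handwheel '[[0,0,0,0],[0,0,0,0],[0,0,0,0]]' 1 16 | egrep 'force|gap'; python3 df.py
python3 -m handwheel '[[0,0,0,0],[0,0,0,0],[0,0,0,0]]' 1 12 | egrep 'force|gap'; python3 df.py
done
```

```text
eef_pos: [607.5, 196.2, 153.2]
wrist_force: [0.4, -0.2, -3.1]
finger_gap: 19.6
diff 123 415.0 137.0
wrist_force: [0.1, 0.4, -2.4]
finger_gap: 20.0
diff 11 400.0 159.0
wrist_force: [-0.1, -0.1, -2.9]
finger_gap: 20.2
diff 5 384.0 190.0
```

```bash
for i in 1; do
python3 -m handwheel '[[0,0,0,0],[0,0,0,0],[0,0,0,0]]' 1 9 | egrep 'force|gap'; python3 df.py
python3 -m handwheel '[[0,0,0,0],[0,0,0,0],[0,0,0,0]]' 1 7 | egrep 'force|gap'; python3 df.py
python3 -m handwheel '[[0,0,0,0],[0,0,0,0],[0,0,0,0]]' 1 5.5 | egrep 'force|gap'; python3 df.py
done;python3 pb.py
```

```text
wrist_force: [0.6, -0.2, -3.3]
finger_gap: 20.2
diff 4 324.0 153.0
wrist_force: [-0.9, -0.6, -2.5]
finger_gap: 19.9
diff 420 442.0 194.0
wrist_force: [0.4, -0.6, -2.6]
finger_gap: 19.7
diff 1184 436.0 196.0
243 [398. 140.] [-365.  574.]
39 [427. 192.] [-149.  519.]
8 [435. 193.] [-138.  533.]
101 [373. 278.] [ 21. 257.]
118 [256. 306.] [-32.   7.]
103 [297. 313.] [26. 72.]
45 [267. 330.] [35.  2.]
```

```bash
for i in 1; do
python3 -m handwheel '[[0,0,0,0],[0,0,0,0],[0,0,0,0]]' 1 5.5 | egrep 'force|gap'; python3 df.py
python3 -m handwheel '[[0,0,0,0],[0,0,0,0],[0,0,0,0]]' 1 5.5 | egrep 'force|gap'; python3 df.py
done;python3 pb.py|head -4; python3 -c "
from h import *
im=cams.camera('scene');o=cv2.resize(im[110:260,350:500,::-1],None,fx=4,fy=4,interpolation=2);cv2.imwrite('pics/l.png',o)"
```

```text
wrist_force: [1.0, -0.2, -3.2]
finger_gap: 19.9
diff 342 430.0 204.0
wrist_force: [0.1, -0.4, -2.3]
finger_gap: 19.6
diff 134 432.0 227.0
244 [398. 140.] [-365.  574.]
101 [373. 278.] [ 21. 257.]
117 [256. 306.] [-32.   7.]
103 [297. 313.] [26. 72.]
```

```bash
python3 -m handwheel '[[0,0,-0.03,0],[0,0,-0.06,0],[0,0,-0.07,0],[-0.01,0,-0.07,0]]' 1 25 | egrep 'pos|gap'
python3 -m handwheel '[[-0.03,0.02,0,0],[-0.06,0.045,0,0],[-0.09,0.08,0,0],[-0.12,0.115,0,0],[-0.135,0.14,0,0]]' | egrep 'pos|gap'
python3 go.py 450 50 120 86.3; python3 pb.py|head -6
python3 - <<'E'
from h import *
import scipy.ndimage as nd
im=cams.camera('top').astype(int);m=(im[...,0]>100)&(im[...,1]<.72*im[...,0])&(im[...,2]<.6*im[...,0])
l,n=nd.label(m)
for i in range(1,n+1):
  v,u=np.nonzero(l==i)
  if len(u)>8:print(len(u),u.mean().round(),v.mean().round())
E
```

```text
eef_pos: [607.1, 186.6, 223.1]
finger_gap: 19.8
eef_pos: [739.3, 40.7, 220.9]
finger_gap: 19.6
t 24.375 pos [739.3  40.7 220.9] yaw 86.46 gap 19.6 F [-0.8  0.7 -1.8] -> shift m [-0.0081 -0.2888  0.1025] turn 0.2
120 [256. 306.] [-32.   7.]
105 [297. 313.] [27. 72.]
45 [267. 330.] [35.  2.]
154 427.0 193.0
116 391.0 198.0
142 422.0 231.0
1891 125.0 339.0
```

```bash
python3 -m handwheel '[[0,-0.05,0,0],[-0.002,-0.11,0,0],[-0.004,-0.17,0,0],[-0.006,-0.23,0.01,0],[-0.008,-0.28,0.03,0]]' | egrep 'pos|gap'
python3 -m handwheel '[[0,0,0,0]]'|egrep 'pos|gap'
cat > tp.py <<'E'
from h import *
import scipy.ndimage as nd
im=cams.camera('top').astype(int);m=(im[...,0]>60)&(im[...,1]<.75*im[...,0])&(im[...,2]<.65*im[...,0])
l,n=nd.label(m)
for i in range(1,n+1):
  v,u=np.nonzero(l==i)
  if len(u)>8:print(len(u),u.mean().round(),v.mean().round())
E
python3 tp.py;python3 go.py 450 50 120 86.3;python3 pb.py
```

```text
eef_pos: [456.4, 50.0, 190.6]
finger_gap: 19.7
eef_pos: [452.2, 50.1, 188.6]
finger_gap: 19.6
162 427.0 193.0
164 293.0 199.0
123 391.0 198.0
138 227.0 211.0
149 422.0 232.0
146 184.0 236.0
2480 131.0 337.0
t 25.275 pos [454.3  50.1 189.9] yaw 86.46 gap 20.0 F [ 0.8  0.1 -2.2] -> shift m [-0.0001 -0.0039  0.0699] turn 0.2
452 [403. 139.] [-362.  590.]
61 [426. 219.] [-71. 461.]
101 [373. 278.] [ 21. 257.]
115 [256. 306.] [-32.   7.]
99 [297. 313.] [26. 72.]
45 [267. 330.] [35.  2.]
```

```bash
python3 -m handwheel '[[0,0,0.03,0],[0,0,0.06,0],[0,0,0.085,0],[0,0,0.1,0],[0,0,0.1,0]]' 1 10| egrep 'pos|force'
for i in 1 ; do python3 -m handwheel '[[0,0,0.004,0],[0,0,0.006,0]]' | egrep 'pos|force'
python3 -m handwheel '[[0,0,0.004,0],[0,0,0.006,0]]' | egrep 'pos|force'
python3 -m handwheel '[[0,0,0.004,0],[0,0,0.006,0]]' | egrep 'pos|force'; done
```

```text
eef_pos: [455.5, 49.6, 90.1]
wrist_force: [0.4, -0.4, -2.5]
eef_pos: [455.9, 49.6, 84.5]
wrist_force: [0.2, -0.3, -3.1]
eef_pos: [455.9, 49.5, 78.4]
wrist_force: [0.2, -0.4, -3.7]
eef_pos: [455.8, 49.5, 72.2]
wrist_force: [-0.1, -0.3, -2.3]
```

```bash
python3 -m handwheel '[[0,0,0.003,0],[0,0,0.004,0]]' | egrep 'pos|force'
python3 -m handwheel '[[0,0,0.003,0],[0,0,0.004,0]]' | egrep 'pos|force'
python3 -m handwheel '[[0,0,0.003,0],[0,0,0.004,0]]' | egrep 'pos|force'; python3 df.py
```

```text
eef_pos: [455.7, 49.5, 67.9]
wrist_force: [0.1, -0.7, -2.1]
eef_pos: [455.9, 49.1, 64.4]
wrist_force: [-3.7, -6.3, 10.6]
eef_pos: [456.7, 48.5, 61.3]
wrist_force: [-2.1, -5.5, 9.9]
diff 35660 343.0 112.0
```

```bash
python3 -m handwheel '[[-0.006,0,0.003,0],[-0.012,0,0.007,0],[-0.018,0,0.011,0],[-0.023,0,0.015,0]]' 1 6| egrep 'pos|force'
python3 -m handwheel '[[-0.003,0,0.003,0],[-0.006,0,0.005,0]]' | egrep 'pos|force'
python3 -m handwheel '[[0,0,0,0]]'| egrep 'pos|force'
```

```text
eef_pos: [455.1, 25.1, 45.9]
wrist_force: [0.5, -0.5, -1.1]
eef_pos: [454.8, 19.1, 41.2]
wrist_force: [-4.2, 3.3, 9.0]
eef_pos: [454.7, 19.0, 41.2]
wrist_force: [0.5, 0.7, -3.3]
```

```bash
python3 -m handwheel '[[0,0,0,0],[0,0,0,0],[0,0,0,0],[0,0,0,0]]' 0.65 6| egrep 'pos|force|gap'
python3 -c "
from h import *
o=cv2.resize(cams.camera('scene')[120:260,240:400,::-1],None,fx=4.5,fy=4.2,interpolation=2);cv2.imwrite('pics/m.png',o)
# white pan pixels
im=cams.camera('top').astype(int)
p=read_state();print(p['clock'],proj('top',p['eef_pos']),proj('scene',p['eef_pos']))"
```

```text
eef_pos: [454.7, 19.0, 41.1]
wrist_force: [-0.1, -0.8, 0.4]
finger_gap: 33.0
28.975 (np.float64(309.5519276249333), np.float64(302.2973978518446)) (np.float64(311.69094649273717), np.float64(220.5618452192164))
```

View pics/m.png

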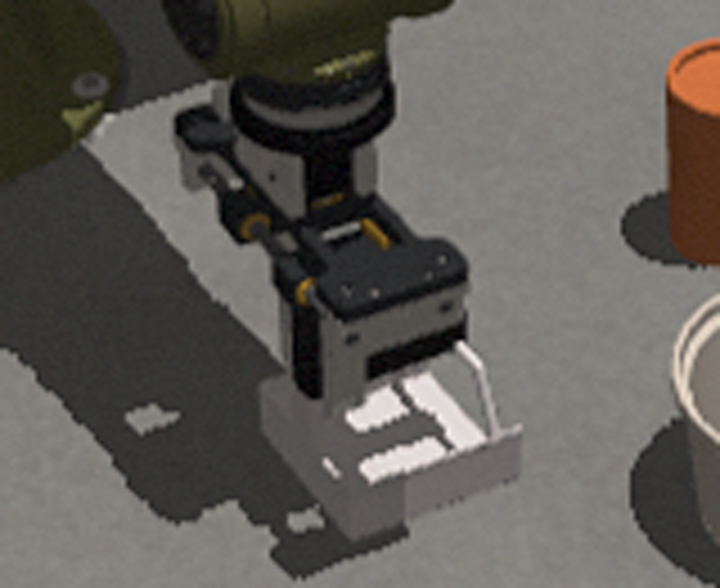

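```bash
python3 -c "
from h import *
c=ray('scene',317.8,248.6,0);a=np.radians(86.4);ex=np.array((np.cos(a),np.sin(a),0));ey=np.array((-ex[1],ex[0],0))
d=np.array((454.7,19.0,0))-c;print('tcp in scoop',d@ex-50,d@ey-50)"
python3 -m handwheel '[[0,0,0,0],[0,0,0,0],[0,0,0,0],[0,0,0,0]]' 1 60| egrep 'pos|gap'
python3 -m handwheel '[[0,0,-0.02,0],[0,0,-0.05,0],[0,0,-0.08,0],[0,0,-0.095,0]]'| egrep 'pos|gap'
python3 go.py 613.9 -320.1 136 86.3
```

```text
tcp in scoop -37.75575043018367 0.41453116497357456
eef_pos: [454.8, 19.0, 41.2]
finger_gap: 19.5
eef_pos: [455.3, 19.5, 137.2]
finger_gap: 19.6
t 29.975 pos [455.3  19.5 137.2] yaw 86.43 gap 19.6 F [-0.1 -0.3 -2. ] -> shift m [-0.329   0.1794  0.0026] turn 0.1
```

```bash
python3 -m handwheel '[[-0.03,0.016,0,0],[-0.07,0.038,0,0],[-0.11,0.06,0,0],[-0.145,0.079,0,0],[-0.165,0.09,0,0]]'| egrep 'pos|gap'
python3 -m handwheel '[[-0.03,0.016,0,0],[-0.07,0.038,0,0],[-0.11,0.06,0,0],[-0.145,0.079,0,0],[-0.163,0.089,0,0]]'| egrep 'pos|gap'
python3 -m handwheel '[[0,0,0,0],[0,0,0,0]]'| egrep 'pos|gap'
python3 go.py 614 -319 58 86.3
```

```text
eef_pos: [534.9, -152.5, 136.7]
finger_gap: 19.7
eef_pos: [613.2, -322.4, 135.3]
finger_gap: 19.5
eef_pos: [612.7, -321.6, 134.3]
finger_gap: 19.4
t 31.475 pos [ 612.7 -321.6  134.3] yaw 86.3 gap 19.4 F [ 0.   0.1 -2.7] -> shift m [0.003  0.0017 0.0763] turn -0.0
```

```bash
python3 -m handwheel '[[0.002,0.001,0.02,0],[0.003,0.0017,0.045,0],[0.003,0.0017,0.065,0],[0.003,0.0017,0.076,0],[0.003,0.0017,0.079,0]]'| egrep 'pos|force'
python3 -m handwheel '[[0,0,0.003,0],[0,0,0.004,0],[0,0,0.0055,0]]'| egrep 'pos|force'
python3 go.py 614 -319 49.5 86.3
```

```text
eef_pos: [613.9, -318.8, 55.0]
wrist_force: [0.4, -0.5, -2.9]
eef_pos: [614.0, -318.9, 49.9]
wrist_force: [-0.3, -0.4, -3.0]
t 32.475 pos [ 614.  -318.9   49.9] yaw 86.3 gap 19.7 F [-0.3 -0.4 -3. ] -> shift m [-0.0001  0.      0.0004] turn -0.0
```

```bash
python3 -m handwheel '[[0,0,0.001,0],[0,0,0.002,0]]'| egrep 'pos|force'
python3 -m handwheel '[[0.01,0,0.0005,0],[0.022,0,0.0005,0],[0.034,0,0.0005,0],[0.046,0,0.0005,0],[0.055,0,0.0005,0]]'| egrep 'pos|force'
python3 -m handwheel '[[0.01,0,0.0007,0],[0.022,0,0.0007,0],[0.034,0,0.0007,0],[0.044,0,0.0007,0],[0.05,0,0.0007,0]]'| egrep 'pos|force'
python3 go.py 622.9 -183.4 49.5 86.3; python3 pb.py
```

```text
eef_pos: [614.5, -319.3, 49.3]
wrist_force: [-3.9, 1.5, 11.3]
eef_pos: [618.5, -263.6, 49.2]
wrist_force: [-0.1, -3.4, 6.0]
eef_pos: [622.2, -213.0, 49.2]
wrist_force: [-1.2, -4.0, 8.1]
t 33.975 pos [ 622.2 -213.    49.2] yaw 86.37 gap 19.5 F [-1.2 -4.   8.1] -> shift m [ 0.0296 -0.0012 -0.0005] turn 0.1
454 [403. 139.] [-362.  590.]
62 [426. 219.] [-71. 462.]
101 [373. 278.] [ 21. 257.]
41 [295. 290.] [-31.  96.]
11 [288. 294.] [-28.  79.]
41 [300. 301.] [ 1. 92.]
12 [293. 301.] [-5. 78.]
47 [307. 311.] [32. 93.]
```

```bash
python3 -m handwheel '[[0.007,-0.0005,0,0],[0.013,-0.001,0,0],[0.019,-0.001,0,0],[0.025,-0.001,0,0]]'| egrep 'pos|force'
python3 pb.py | tail -5
python3 -m handwheel '[[0.003,0,0,0],[0.005,0,0,0],[0.006,0,0,0]]'| egrep 'pos|force'
python3 pb.py | tail -5
```

```text
eef_pos: [622.9, -187.3, 49.3]
wrist_force: [-6.2, -19.3, 17.3]
47 [298. 290.] [-27. 101.]
41 [304. 300.] [  2. 100.]
11 [298. 302.] [-0. 87.]
10 [307. 307.] [22. 97.]
8 [313. 306.] [ 26. 109.]
eef_pos: [623.0, -185.4, 51.1]
wrist_force: [-8.2, -24.3, 13.5]
101 [373. 278.] [ 21. 257.]
46 [298. 290.] [-27. 103.]
42 [305. 302.] [ 9. 99.]
36 [298. 303.] [ 4. 86.]
6 [313. 306.] [ 25. 109.]
```

```bash
python3 -m handwheel '[[0.002,0,-0.004,0],[0.006,0,-0.012,0],[0.012,0,-0.022,0],[0.018,0,-0.033,0],[0.023,0,-0.043,0]]'| egrep 'pos|force'
python3 -m handwheel '[[0.004,0,-0.01,0],[0.007,0,-0.022,0],[0.009,0,-0.035,0],[0.01,0,-0.044,0],[0.01,0,-0.05,0]]'| egrep 'pos|force'
python3 go.py 607 196 162 86.3; python3 pb.py
```

```text
eef_pos: [624.7, -161.0, 94.6]
wrist_force: [-0.2, 0.2, -2.7]
eef_pos: [625.5, -150.4, 145.1]
wrist_force: [-0.7, -0.2, -3.4]
t 36.25 pos [ 625.5 -150.4  145.1] yaw 86.35 gap 19.6 F [-0.7 -0.2 -3.4] -> shift m [ 0.3443 -0.0405 -0.0216] turn 0.1
454 [403. 139.] [-362.  590.]
65 [426. 219.] [-71. 461.]
69 [312. 252.] [-110.  177.]
37 [319. 266.] [-66. 172.]
52 [311. 267.] [-72. 156.]
101 [373. 278.] [ 21. 257.]
```

```bash
cat > pan.py <<'E'
from h import *
import scipy.ndimage as nd
im=cams.camera('scene').astype(int);m=(im[...,0]>70)&(im[...,1]<.65*im[...,0])&(im[...,2]<.55*im[...,0])
l,n=nd.label(m);p=np.array(read_state()['eef_pos']);a=np.radians(86.4);ex=np.array((np.cos(a),np.sin(a),0));ey=np.array((-ex[1],ex[0],0))
for i in range(1,n+1):
  v,u=np.nonzero(l==i)
  if len(u)>5:
    d=ray('scene',u.mean(),v.mean(),p[2]-41+14)-p
    if abs(d@ey)<60 and -40<d@ex<150: print('pan',len(u),'x',round(d@ex-36),'range',[round((ray('scene',uu,vv,p[2]-27)-p)@ex-36) for uu,vv in((u.min(),v[u.argmin()]),(u.max(),v[u.argmax()]))],'y',round(d@ey))
E
python3 pan.py
python3 -m handwheel '[[0.03,-0.003,0,0],[0.06,-0.006,-0.004,0],[0.085,-0.009,-0.009,0],[0.103,-0.011,-0.014,0],[0.112,-0.013,-0.018,0]]'| egrep 'pos|force'
python3 pan.py; python3 pb.py;python3 go.py 607 196 162 86.3
```

```text
pan 107 x 42 range [30, 55] y 29
pan 142 x 33 range [20, 46] y -8
eef_pos: [619.8, -37.0, 161.6]
wrist_force: [-0.1, -0.5, -3.3]
pan 111 x 35 range [24, 49] y 28
pan 143 x 30 range [22, 46] y -9
454 [403. 139.] [-362.  590.]
66 [426. 219.] [-71. 461.]
41 [356. 223.] [-141.  312.]
30 [349. 224.] [-145.  295.]
65 [357. 236.] [-103.  292.]
12 [364. 235.] [-98. 307.]
11 [370. 238.] [-84. 312.]
101 [373. 278.] [ 21. 257.]
t 37.075 pos [619.9 -37.3 162. ] yaw 86.39 gap 20.0 F [-0.3  0.1 -3.5] -> shift m [ 0.232  -0.0276 -0.0033] turn 0.1
```

```bash
python3 -m handwheel '[[0.03,-0.003,0,0],[0.06,-0.007,0,0],[0.085,-0.01,0,0],[0.103,-0.012,0,0],[0.112,-0.013,0,0]]'| egrep 'pos|force'
python3 pan.py
python3 -m handwheel '[[0.03,-0.003,0,0],[0.06,-0.007,0,0],[0.085,-0.01,0,0],[0.103,-0.012,0,0],[0.112,-0.013,0,0]]'| egrep 'pos|force'
python3 pan.py;python3 pb.py|tail -5;python3 go.py 607 196 153 86.3
```

```text
eef_pos: [614.0, 75.6, 160.2]
wrist_force: [-0.3, 0.8, -2.8]
pan 106 x 29 range [22, 44] y 28
pan 135 x 26 range [16, 47] y -10
pan 81 x 63 range [60, 75] y -48
eef_pos: [608.1, 189.1, 158.6]
wrist_force: [0.2, -0.7, -3.4]
pan 85 x 23 range [11, 38] y 27
pan 124 x 20 range [11, 41] y -10
231 [397. 140.] [-365.  573.]
40 [431. 183.] [-172.  546.]
72 [439. 195.] [-128.  538.]
18 [447. 197.] [-109.  550.]
102 [373. 278.] [ 21. 257.]
t 38.475 pos [608.1 189.  158.6] yaw 86.43 gap 19.5 F [ 0.6 -0.5 -2.8] -> shift m [ 0.007  -0.0015  0.0055] turn 0.1
```

Three pebbles are in the pan and none fell on the way. I dump again by easing the grip.

```bash
python3 -m handwheel '[[0.003,0,0.002,0],[0.006,-0.001,0.005,0],[0.007,-0.001,0.005,0]]' 1 12 | egrep 'pos'
python3 df.py
for i in 1; do
python3 -m handwheel '[[0,0,0,0],[0,0,0,0],[0,0,0,0]]' 1 6 | egrep 'force|gap'; python3 df.py
python3 -m handwheel '[[0,0,0,0],[0,0,0,0],[0,0,0,0],[0,0,0,0]]' 1 5.5 | egrep 'force|gap'; python3 df.py
python3 -m handwheel '[[0,0,0,0],[0,0,0,0],[0,0,0,0],[0,0,0,0]]' 1 5.5 | egrep 'force|gap'; python3 df.py
python3 -m handwheel '[[0,0,0,0],[0,0,0,0],[0,0,0,0],[0,0,0,0]]' 1 5.5 | egrep 'force|gap'; python3 df.py
done;python3 pb.py;python3 go.py 607 196 220 86.3
```

```text
eef_pos: [607.3, 195.9, 153.1]
diff 36502 344.0 115.0
wrist_force: [0.2, -0.5, -3.4]
finger_gap: 20.0
diff 1474 433.0 192.0
wrist_force: [-0.5, -0.5, -3.2]
finger_gap: 19.8
diff 475 430.0 210.0
wrist_force: [-0.4, 0.8, -2.6]
finger_gap: 20.0
diff 182 439.0 225.0
wrist_force: [0.2, 0.2, -2.3]
finger_gap: 20.1
diff 2 433.0 226.0
249 [398. 140.] [-365.  574.]
12 [433. 225.] [-47. 464.]
23 [431. 229.] [-38. 450.]
9 [436. 230.] [-31. 460.]
25 [443. 230.] [-24. 474.]
100 [373. 278.] [ 21. 257.]
t 41.025 pos [607.5 196.  153.4] yaw 86.42 gap 20.1 F [-0.  -0.2 -2.9] -> shift m [-0.0009 -0.0005 -0.0666] turn 0.1
```

Raise, move back to the bench spot and count the pebbles in the pot.

```bash
python3 -m handwheel '[[0,0,-0.03,0],[0,0,-0.06,0],[0,0,-0.07,0]]' 1 25 | egrep 'pos|gap'
python3 -m handwheel '[[-0.03,-0.03,0,0],[-0.065,-0.065,0,0],[-0.1,-0.1,0,0],[-0.13,-0.13,0.02,0],[-0.14,-0.15,0.03,0]]' | egrep 'pos|gap'
python3 -m handwheel '[[0,0,0,0]]' | egrep 'pos|gap'
python3 tp.py;python3 go.py 455 50 75 86.3; python3 pb.py; python3 pan.py
```

```text
eef_pos: [608.0, 197.1, 225.2]
finger_gap: 20.2
eef_pos: [447.8, 65.1, 195.3]
finger_gap: 19.3
eef_pos: [446.9, 64.7, 194.6]
finger_gap: 19.5
165 293.0 199.0
435 190.0 211.0
138 227.0 211.0
167 183.0 231.0
1878 124.0 339.0
t 42.2 pos [447.6  65.  195. ] yaw 86.32 gap 20.1 F [ 0.3  0.5 -2.7] -> shift m [-0.0129  0.0082  0.1202] turn 0.0
450 [403. 139.] [-362.  590.]
141 [431. 225.] [-49. 459.]
26 [443. 229.] [-24. 475.]
101 [373. 278.] [ 21. 257.]
```

```bash
python3 -m handwheel '[[-0.004,0.003,0.04,0],[-0.008,0.006,0.08,0],[-0.012,0.008,0.11,0],[-0.013,0.008,0.122,0],[-0.013,0.008,0.124,0]]' 1 10 | egrep 'pos|force'
python3 -m handwheel '[[0,0,0.003,0],[0,0,0.004,0]]' | egrep 'pos|force'
python3 -m handwheel '[[0,0,0.003,0],[0,0,0.004,0]]' | egrep 'pos|force'
```

```text
eef_pos: [456.1, 50.5, 71.7]
wrist_force: [0.2, -0.0, -3.3]
eef_pos: [457.2, 50.4, 69.0]
wrist_force: [-1.2, -4.4, 10.2]
eef_pos: [458.3, 49.8, 67.0]
wrist_force: [-4.3, -7.1, 14.5]
```

```bash
python3 -m handwheel '[[-0.008,0,0.003,0],[-0.016,0,0.008,0],[-0.023,0,0.013,0],[-0.029,0,0.018,0],[-0.034,0,0.022,0]]' 1 6| egrep 'pos|force'
python3 -m handwheel '[[-0.003,0,0.002,0],[-0.005,0,0.004,0],[-0.005,0,0.004,0]]' | egrep 'pos|force'
python3 go.py 455 10 41.2 86.3
```

```text
eef_pos: [456.1, 15.2, 44.9]
wrist_force: [0.4, 0.2, -1.5]
eef_pos: [455.6, 10.3, 41.1]
wrist_force: [-0.9, 2.3, 2.3]
t 44.425 pos [455.6  10.3  41.1] yaw 86.38 gap 20.3 F [-0.9  2.3  2.3] -> shift m [-0.0004 -0.0006 -0.0001] turn 0.1
```

Open fully, rise straight up, and check that the scoop is flat and free.

```bash
python3 -m handwheel '[[0,0,0,0],[0,0,0,0],[0,0,0,0],[0,0,0,0],[0,0,0,0]]' 0 6| egrep 'gap|force'
python3 -m handwheel '[[0,0,0,0],[0,0,0,0],[0,0,0,0],[0,0,0,0]]'| egrep 'gap|force'
python3 -m handwheel '[[0,0,-0.03,0],[0,0,-0.07,0],[0,0,-0.12,0],[0,0,-0.17,0],[0,0,-0.2,0]]'| egrep 'pos|force'
python3 -m handwheel '[[-0.05,0,-0.02,0],[-0.11,0,-0.02,0],[-0.17,0,-0.02,0],[-0.22,0,-0.02,0],[-0.25,0,-0.02,0]]'| egrep 'pos|force'
python3 - <<'E'
from h import *
import scipy.ndimage as nd
a=cv2.imread('pics/a.png')
im=cams.camera('top');cv2.imwrite('pics/fin_top.png',im[:,:,::-1])
im=im.astype(int)
# black bar
m=(im.sum(2)<130);l,n=nd.label(m)
for i in range(1,n+1):
  v,u=np.nonzero(l==i)
  if 200<len(u)<3000 and 200<u.mean()<420 and 230<v.mean()<380:
    r=cv2.minAreaRect(np.c_[u,v].astype(np.float32));print('bar',len(u),r,ray('top',*r[0],96))
b=im.min(2)>215;b[:250]=0;b[360:]=0;b[:,:240]=0;b[:,400:]=0
v,u=np.nonzero(b);print('pan white',len(u),cv2.minAreaRect(np.c_[u,v].astype(np.float32)))
g=a[:,:,::-1].astype(int);b=g.min(2)>215;b[:250]=0;b[360:]=0;b[:,:240]=0;b[:,400:]=0
v,u=np.nonzero(b);print('start white',len(u),cv2.minAreaRect(np.c_[u,v].astype(np.float32)))
m=(g.sum(2)<130);l,n=nd.label(m)
for i in range(1,n+1):
  v,u=np.nonzero(l==i)
  if 200<len(u)<3000 and 200<u.mean()<420 and 230<v.mean()<380: print('start bar',len(u),cv2.minAreaRect(np.c_[u,v].astype(np.float32)))
d=abs(im-g).sum(2)>90
for nme,(x0,y0,x1,y1) in dict(meter=(305,150,338,240),tumbler=(95,310,150,368),bottle=(470,310,530,360),pot=(140,162,244,266)).items(): print(nme,'changed px',int(d[y0:y1,x0:x1].sum()))
print(read_state()['clock'],read_state()['finger_gap'])
E
python3 tp.py
```

```text
wrist_force: [0.4, -0.4, -0.2]
finger_gap: 66.8
wrist_force: [0.4, 1.1, 0.0]
finger_gap: 94.1
eef_pos: [454.9, 13.2, 243.6]
wrist_force: [-0.3, 0.3, -0.8]
eef_pos: [438.4, -238.1, 266.9]
wrist_force: [-0.5, 0.2, 0.5]
pan white 1792 ((294.6098327636719, 300.76739501953125), (53.335357666015625, 55.440704345703125), 4.236394882202148)
start white 1608 ((305.3765869140625, 306.9198913574219), (55.106903076171875, 53.21311950683594), 77.98851776123047)
meter changed px 0
tumbler changed px 0
bottle changed px 1217
pot changed px 1029
46.85 94.16104742415072
164 293.0 199.0
433 190.0 211.0
138 227.0 211.0
165 183.0 231.0
2477 131.0 337.0
```

```bash
python3 -m handwheel '[[0,0,0,0],[0,0,0,0],[0,0,0,0]]'| egrep 'pos|force'; python3 -c "
from cell import manip;print(manip.sign_off())"
```

```text
eef_pos: [438.7, -237.4, 266.8]
wrist_force: [0.4, 0.3, -0.6]
the job is handed in; nothing more can be done
None
```

The job is handed in at about 47 s of the 61 s limit. By my count from the top picture, five of the six pebbles are in the white pot; no verdict was reported.

**Method:** The tool can't tilt, so I gripped the scoop's handle behind its balance point. Over the pot I eased the grip to about 5.5 N, which let the scoop swing nose-down and empty. It took two scoops, the first giving two pebbles and the second three.

**What went wrong:**
- **Missed first grasp:** the fingers sat about 33 mm higher than the reported tool position, so the jaws closed just above the bar. I went lower and gripped on the second try.
- **Wrong-way move:** I once moved the wrong way in x, to x = 739, with the scoop raised. The force readings showed no contact.
- **Dropped pebble:** one pebble fell off the nose on the first carry and still lies on the bench near (653, 52).

**Last checks:**
- **Pot:** pebble-coloured area in the top picture comes to about five pebbles. I did not check the pot's tilt separately.
- **Scoop:** it stands on the bench at the same contact height as at the start, with the same pan outline from above. The gripper is open and clear, with no force beyond noise.
- **Bystanders:** the meter and tumbler show no changed pixels. The arm hid the bottle in the last picture, so I could not check it there, but the arm never worked near it at low height.

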